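# Square the trivet tile in its holder and lock it

### The arm

A 7-joint arm with a two-finger parallel gripper is mounted at the origin on a cart in front of the work surface, level with it; the furniture and walls round the work are solid. World frame = base frame: x ahead of the robot, y to its left, z up, the work surface at z = 0. Lengths are in m, angles in rad, forces in N, time in s.
With the tool pointing down it reaches from about 0.4 to 0.85 m from the base axis. Payload 10.4 kg.
Tool frame: the origin (TCP) lies midway between the tips of the shut fingers; the grasp point (between the pads) lies 19 mm behind it; z points along the fingers, y is the line along which they close (so a half turn about z gives the same grasp; the last joint's range is limited). The gripper opens to 87 mm and grips with 3 to 60 N. Pads are 19 mm wide; open, the fingers measure 117 mm over their backs; the gripper's body (75 mm by 190 mm) begins 51 mm behind the grasp point.
Start: joints at [1.16, 0.332, -0.065, 1.46, 0.022, 1.35, -0.088], TCP at [0.236, -0.579, 0.223] pointing down, gripper open.
Joint ranges: [-2.6, 2.6], [-0.5, 2.12], [-1.47, 1.34], [0.16, 2.42], [-1.27, 4.41], [0.06, 2.06], [-2.6, 2.6]. Speed limits (rad/s): [2.22, 2.22, 2.79, 2.79, 3.14, 3.14, 3.14].

### API

Orientations are given as a unit quaternion [x, y, z, w].
In Python, from bench import r gives the robot as it stands.
- The arm moves only by the tool arm_command, never from a script. Its arguments are lists of equal length, an entry for each row: "xyz": the shift along the world's x, y, z in m, a list of three; "rot": the turn, a rotation vector about the world's x, y, z in rad, a list of three. In form: {"xyz": [[tx, ty, tz], ...], "rot": [[ax, ay, az], ...]}. A call has 1 to 20 rows; each row is the pose to reach, as a shift and turn from the pose commanded when the call began; what a row does not reach only later rows make up. A row lasts 1/12 s, in which the tool goes at most 41.7 mm and 7.16 degrees, less where a joint would pass 70% of its speed; a pose out of reach is approached as far as the arm can. A call with a gripper value outside its range is refused whole. "grip" is the opening, from 0 (shut) to 1 (fully open), set as the call begins (left out, the last holds). The fingers move at their own pace and stop on an object; "squeeze" is the grip in N (left out, the last holds). Time passes only in rows, so rows that repeat a pose let the fingers close. It gives the time, the measured TCP pose, the force, the opening and the grip force at its end, in the units of the state.
- r.read_state(): the state, without advancing time (a new reading comes with each control period).
- r.camera(name): name is "side" or "top" or "wrist"; returns the picture (480x640x3 uint8, red, green, blue); there is no depth.
- r.camera_model(name): a dict with "fx", "fy", "cx", "cy" (pixels), "T" (4x4, takes a point from camera to world coordinates). Camera axes: x right, y up, looking along -z (the intrinsics and any distortion apply to the point x, -y, -z); pixel columns grow to the right and rows downward; lengths in m; the calibration is good to about 2 mm. A picture is of the moment at which its call begins: read the wrist's pose just before it. camera_model takes no time and is no camera call; for the wrist camera it gives the pose at the moment of the call.
- r.close_job(): hands the job in; it is judged then, once.
Trained networks look in the newest picture that a camera, given by its name, has taken for a name from the list of things; names that differ only in an ending like _2 or _b are one class to them, and where a whole thing is asked for, a point or a joint stands for the part that bears it (a point fixed in the world has none). Each returns a list of dicts, best first, with "conf" (0 to 1); they miss things now and then, are a little off and sometimes report something else, mostly with a low value. They report only what shows in the picture. A call takes as long as a camera call.
- r.look_for(label, camera): "at" ([x, y, z] in m, in the coordinates of the camera as it stood for that picture, good to about 4 mm: the middle of the surface that is visible of it).
- r.spot_point(label, camera): "at" ([x, y, z] in m, in the coordinates of the camera as it stood for that picture, good to about 4 mm: a listed point, or the origin of a listed thing).
The state is a dict: "time": time; "joint_positions": joint angles; "joint_vel": joint speeds; "joint_torque": joint torques, N m; "ee_pos": TCP position; "eef_rot": TCP orientation; "ft_force": force on the tool from outside, world axes, zero at the start; "torque": the same for the moment, N m; "width": finger opening in m; "grip_force": force on a finger pad.
Only numpy, scipy, OpenCV 4.12 (cv2) and the standard library are available. Lean on these libraries where they do the work, as an engineer would, in place of code of your own. Each camera call takes 0.05 s, during which the arm holds its last target. There are 200 camera calls.

### The job

The stone trivet tile lies askew on its wooden holder. Slide it until its far left corner bears on the steel peg, then push at its near right corner so that it turns on the peg until its back edge lies flush along the back rail, and press it home against the rail with about 10 newtons for a second (the glued peg, the rail and the keeper must never get more than 16 newtons). Finally slide the keeper gently up against the tile's right side, so that the tile is held between keeper and peg, and leave everything else alone.

Things in the scene. Friction and masses are not known exactly. Their poses are not given: they have to be found in the camera images.
- holder: Fixed wooden board 168 (x) by 224 (y) by 14 mm, turned by up to 0.25 rad; origin at the centre of its underside; x points away from the robot towards the back rail, y left, z up. 'Holder coordinates' below are in this frame, in mm. The tile slides on its bare top (z = 14); nothing stands on its front edge.
- tile: Loose oblong stone tile 92 (x) by 120 (y) by 18 mm, 0.4 to 0.6 kg, lying flat on the holder; origin at the centre of its underside, x and y along its edges. Starts turned clockwise by 0.32 to 0.5 rad from the holder's axes, touching nothing else, partly overhanging the board. Far left corner (+46, +60), near right (-46, -60) in its frame. Slippery (friction 0.24 to 0.36: 1 to 2.5 N slide it), but drags if also pressed down.
- rail: Wooden back rail, 165 mm long (y), 20 mm high above the board; origin at the middle of its foot, holder coordinates (65, 20, 14). Its front is an adjustable 6 mm strip, square to the holder and clamped tight, whose face (which the tile's back edge must meet) stands 0 to 10 mm nearer the robot than this origin; its setting is not reported, so feel for it.
- peg: Upright steel peg, 12 mm diameter, 26 mm high above the board, rigid; origin at the centre of its foot, holder coordinates (36, 88, 14). It stops the tile's left edge, just in front of its far left corner.
- home (a point): Point on the board, holder coordinates (19, 22, 14), at which the tile's origin lies when the tile is square, touches the peg and is flush on the rail with the rail's strip fully back; with the strip set forward the tile sits up to 10 mm nearer the robot. Its axes are the holder's.
- keeper (a joint): Travel of the sliding keeper in m along the holder's +y (to the left): 0 = fully open, 0.045 = end of its track; at 0.035 its face meets the right side of a correctly seated tile. It starts between 0 and 0.010, resists sliding with 3 N and stays where it is left.
- keeper_knob (a point): Top centre of the keeper's upright steel knob (head 18 mm across, 4 mm high, on a 14 mm post), 60 mm above the worktop, holder coordinates (37, -84 + travel). The keeper is a wooden block 34 (x) x 22 (y) mm, its top 32 mm above the worktop, the knob in its middle; it runs on a low steel track right of the tile. A microwave stands close behind the rail: mind the wrist.
- hot_sauce_a: Sauce bottle with a yellow cap, 48 x 184 mm, bystander at the left; origin at the centre of its base.
- hot_sauce_b: Sauce bottle like the other one, 48 x 184 mm, bystander at the left; origin at the centre of its base.
- yoghurt: Yoghurt cup 72 mm high, bystander at the right; origin at the centre of its base.
- bean_tin: Food tin, 76 mm across, 58 mm high, bystander near the front left; origin at the centre of its base.
- orange: Mandarin, 62 mm, bystander near the front right; origin at the centre of its underside.

How it is judged:
On the way, in this order (a step that is already met when the one before it is completed fails the run):
1. the tile, still askew (more than 0.15 rad), bears on the peg (contact force between tile and peg above 0.5 N and angle between the x axis of tile and the x axis of holder, either way round above 0.15 rad), for 0.1 s.
2. the tile turns (now between 0.03 and 0.15 rad askew) while bearing on the peg (contact force between tile and peg above 0.2 N and angle between the x axis of tile and the x axis of holder, either way round between 0.03 and 0.15 rad), for 0.05 s.
3. the tile's back edge is flush (within 0.025 rad) and pressed on the rail with 5 to 14 N for half a second (contact force between tile and rail between 5 and 14 N and angle between the x axis of tile and the x axis of holder, either way round below 0.025 rad), for 0.5 s.
4. the keeper bears on the tile with more than 1 N, the tile home (contact force between tile and keeper above 1 N and angle between the x axis of tile and the x axis of holder, either way round below 0.025 rad and x of tile in the frame of home between -0.0115 and 0.0015 m and y of tile in the frame of home between -0.004 and 0.004 m), for 0.1 s.
At the end, for the whole second after the job is handed in: The tile lies flat and still, square to the holder within 0.025 rad sideways within 4 mm of its place against the peg, at the rail (no more than 11.5 mm in front of home), the keeper closed against it (travel 0.0325 to 0.038) (angle between the x axis of tile and the x axis of holder, either way round below 0.025 rad and x of tile in the frame of home between -0.0115 and 0.0015 m and y of tile in the frame of home between -0.004 and 0.004 m and value of joint keeper between 0.0325 and 0.038 m and linear speed of tile below 0.01 m/s and angle between tile's own z axis and vertical below 0.03 rad); the robot touches nothing.
It fails at once if more than 16 N between the tile and the peg (contact force between tile and peg above 16 N).
It fails at once if more than 16 N between the tile and the rail (contact force between tile and rail above 16 N).
It fails at once if more than 16 N between the tile and the keeper (contact force between tile and keeper above 16 N).
It fails at once if a bystander is moved by more than 25 mm (distance of any of hot_sauce_a, hot_sauce_b, yoghurt, orange, bean_tin from where it was at the start of the episode above 0.025 m).
It fails at once if the tile is lifted off or tipped (height (world z) of tile above 0.03 m or angle between tile's own z axis and vertical above 0.15 rad).
It also fails if it takes over 72 s, if anything falls off the work surface, if the arm or the gripper's body presses on something with over 40 N, if the wrist force passes 120 N, or if a joint passes its speed limit or range.

## Working session

There is one attempt and no reset: what is moved stays moved. The work goes in short steps, Python scripts to look and compute and a tool call to move; the robot and the scene stay as the last step left them, time stands still between calls to the robot, and variables do not carry over. Pictures are saved under pics/ and viewed, at most 10 in all, crops included, and the job is handed in when it is done.

Besides the shell and the picture viewer there is one more tool, called after "Request:" by a JSON object that holds its "fn" and its "kwargs". arm_command: Moves the arm, as the interface text tells. Its arguments: {"type":"object","properties":{"xyz":{"type":"array"},"rot":{"type":"array"},"grip":{"type":"number"},"squeeze":{"type":"number"}},"required":["xyz","rot"]}

```bash
mkdir -p pics; ls
cat > h.py <<'E'
import numpy as np, cv2
from bench import r
def snap(n,f):
    im=r.camera(n); cv2.imwrite('pics/'+f,im[:,:,::-1]); return im
def w(n,p):
    T=np.array(r.camera_model(n)['T']); return T[:3,:3]@np.array(p)+T[:3,3]
def plane(n,u,v,z):
    m=r.camera_model(n);T=np.array(m['T'])
    d=T[:3,:3]@np.array([(u-m['cx'])/m['fx'],-(v-m['cy'])/m['fy'],-1]);o=T[:3,3]
    return o+d*(z-o[2])/d[2]
def proj(n,p):
    m=r.camera_model(n);T=np.array(m['T']);q=T[:3,:3].T@(np.array(p)-T[:3,3])
    return np.array([m['cx']+m['fx']*q[0]/-q[2], m['cy']+m['fy']*(-q[1])/-q[2]])
E
python3 - <<'E'
from h import *
np.set_printoptions(precision=4,suppress=True)
s=r.read_state(); print(s['time'],s['ee_pos'],s['eef_rot'],s['ft_force'],s['width'])
im=snap('top','top0.png')
print(r.camera_model('top'))
for l in ['holder','tile','rail','peg','home','keeper_knob']:
    print(l,[(np.round(w('top',d['at']),4),round(d['conf'],2)) for d in r.spot_point(l,'top')[:2]])
E
```

```text
pics
0.0 [ 0.2362 -0.5783  0.2218] [ 0.9813  0.1927 -0.0002 -0.0007] [0.1269 0.2046 0.0669] 0.08738392840145705
{'fx': 452.4576178366424, 'fy': 452.4576178366424, 'cx': 322.13755834806295, 'cy': 233.58004158998924, 'T': array([[-0.029 ,  0.986 , -0.1641,  0.3751],
       [-0.9992, -0.0329, -0.0215, -0.0425],
       [-0.0266,  0.1633,  0.9862,  1.1625],
       [ 0.    ,  0.    ,  0.    ,  1.    ]])}
holder [(array([ 0.5625, -0.0627, -0.0016]), 0.88)]
tile [(array([ 0.5437, -0.0335,  0.0142]), 0.71)]
rail [(array([ 0.6236, -0.0439,  0.0196]), 0.91)]
peg [(array([0.6071, 0.0236, 0.0129]), 0.62)]
home [(array([0.6049, 0.024 , 0.0133]), 0.68), (array([ 0.5835, -0.0417,  0.0151]), 0.62)]
keeper_knob [(array([ 0.5971, -0.1435,  0.0617]), 0.65)]
```

Run:
```python
from h import *
im=cv2.imread('pics/top0.png')
u=proj('top',[0.57,-0.05,0.02]);print(u)
x0,y0=int(u[0])-100,int(u[1])-75
print(x0,y0)
c=cv2.resize(im[y0:y0+150,x0:x0+200],None,fx=4,fy=4,interpolation=cv2.INTER_CUBIC)
cv2.imwrite('pics/crop0.png',c)
```

```text
[334.74896281 231.29936795]
234 156
```

View pics/top0.png

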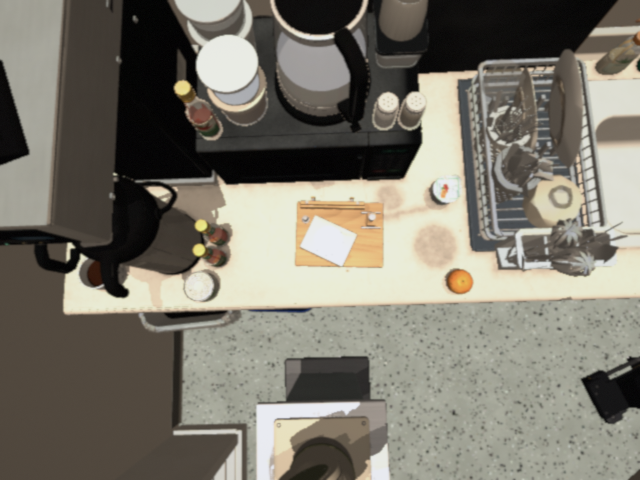

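View pics/crop0.png

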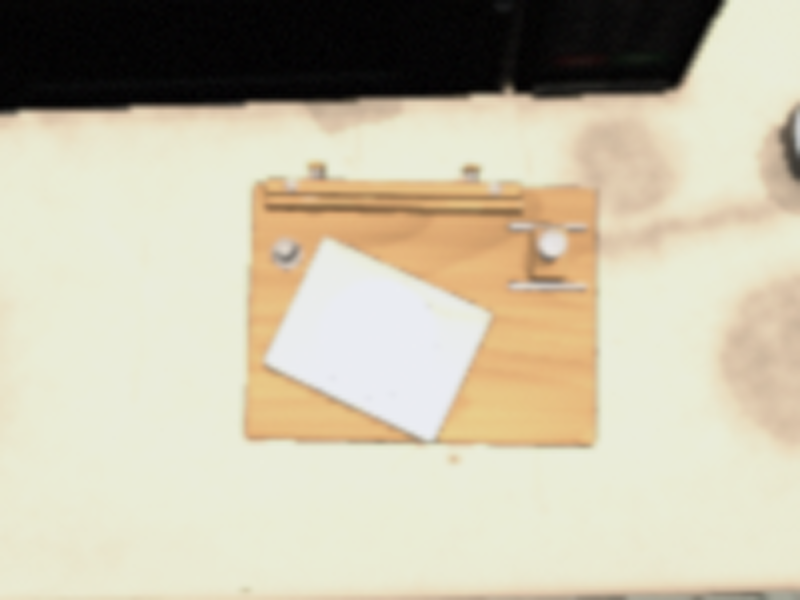

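The top crop shows the board with corners at crop px (255,185), (597,187), (595,443) and (247,438). The tile corners are FL (325,238), FR (491,315), NR (432,440) and NL (265,362). The peg top is at (285,243) and the knob at (552,242).

Run:
```python
from h import *
np.set_printoptions(precision=4,suppress=True)
im=cv2.imread('pics/top0.png')
P=lambda a,z:plane('top',234+(a[0]-1.5)/4,156+(a[1]-1.5)/4,z)[:2]
def fit(pix,z,body):
    W=np.array([P(a,z) for a in pix]);B=np.array(body,float)
    Wc=W-W.mean(0);Bc=B-B.mean(0)
    th=np.arctan2((Bc[:,0]*Wc[:,1]-Bc[:,1]*Wc[:,0]).sum(),(Bc*Wc).sum())
    R=np.array([[np.cos(th),-np.sin(th)],[np.sin(th),np.cos(th)]])
    t=W.mean(0)-R@B.mean(0); print(W, 'th',th,'t',t,'res',W-(B@R.T+t)); return th,t,R
h=fit([(255,185),(597,187),(595,443),(247,438)],.014,[(.084,.112),(.084,-.112),(-.084,-.112),(-.084,.112)])
t=fit([(325,238),(491,315),(432,440),(265,362)],.032,[(.046,.06),(.046,-.06),(-.046,-.06),(-.046,.06)])
th,o,R=h
inv=lambda p:R.T@(p-o)
print('tile in holder',t[0]-th,inv(t[1]))
print('peg',P((285,243),.040),'exp',o+R@[.036,.088],'knob',P((552,242),.06),inv(P((552,242),.06)))
print('home',o+R@[.019,.022])
```

```text
[[ 0.6521  0.0447]
 [ 0.6429 -0.1773]
 [ 0.4769 -0.1676]
 [ 0.487   0.0531]] th -0.04756292326793786 t [ 0.5647 -0.0618] res [[-0.0018 -0.0014]
 [-0.0004  0.0003]
 [ 0.0014  0.002 ]
 [ 0.0009 -0.001 ]]
[[ 0.6115 -0.0007]
 [ 0.5582 -0.1043]
 [ 0.4803 -0.0642]
 [ 0.5329  0.0393]] th -0.47271069672504107 t [ 0.5458 -0.0324] res [[-0.0025 -0.0007]
 [-0.0011  0.0025]
 [ 0.0028  0.0007]
 [ 0.0008 -0.0026]]
tile in holder -0.4251477734571032 [-0.0203  0.0284]
peg [0.6075 0.0245] exp [0.6049 0.0244] knob [ 0.5983 -0.1424] [ 0.0373 -0.0789]
home [ 0.5847 -0.0407]
```

Request:
{"fn": "arm_command", "kwargs": {"xyz": [[0.02, 0.035, 0], [0.04, 0.07, 0], [0.06, 0.104, 0], [0.08, 0.139, 0], [0.1, 0.174, 0], [0.12, 0.209, 0], [0.14, 0.243, 0], [0.16, 0.278, 0], [0.18, 0.313, -0.01], [0.2, 0.348, -0.03], [0.22, 0.383, -0.05], [0.24, 0.417, -0.07], [0.26, 0.452, -0.09], [0.272, 0.473, -0.11], [0.272, 0.473, -0.13], [0.272, 0.473, -0.13]], "rot": [[0, 0, 0.07], [0, 0, 0.14], [0, 0, 0.21], [0, 0, 0.28], [0, 0, 0.35], [0, 0, 0.42], [0, 0, 0.49], [0, 0, 0.56], [0, 0, 0.63], [0, 0, 0.7], [0, 0, 0.71], [0, 0, 0.71], [0, 0, 0.71], [0, 0, 0.71], [0, 0, 0.71], [0, 0, 0.71]], "grip": 0.46}}

```text
time: 1.68
ee_pos: [0.5067, -0.1028, 0.0889]
eef_rot: [0.852, 0.524, -0.002, -0.002]
ft_force: [-0.5, -0.9, -1.0]
width: 0.0404
grip_force: 0.0
```

Run:
```python
from h import *
np.set_printoptions(precision=4,suppress=True)
im=snap('wrist','w1.png'); s=r.read_state(); print(s['ee_pos'])
for l in ['tile','peg']:
    print(l,[(np.round(w('wrist',d['at']),4),round(d['conf'],2)) for d in r.spot_point(l,'wrist')[:2]])
im=snap('side','s1.png')
print(proj('side',[.565,-.06,.014]))
cv2.imwrite('pics/both.png',np.hstack([cv2.resize(cv2.imread('pics/w1.png'),(400,300)),cv2.resize(cv2.imread('pics/s1.png'),(400,300))]))
```

```text
[ 0.5071 -0.1048  0.0909]
tile [(array([ 0.5523, -0.0355,  0.0147]), 0.9)]
peg []
[314.2693 246.13  ]
```

View pics/both.png

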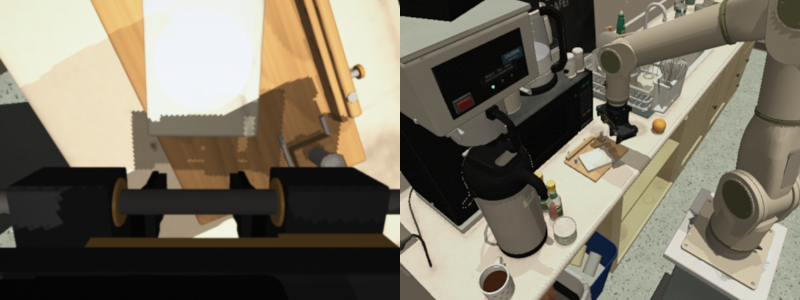

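Request:
{"fn": "arm_command", "kwargs": {"xyz": [[0, 0, -0.03], [0, 0, -0.055], [0, 0, -0.07], [0, 0, -0.07], [0.0018, 0.0036, -0.07], [0.0027, 0.0053, -0.07], [0.0036, 0.0071, -0.07], [0.0046, 0.0089, -0.07], [0.0055, 0.0107, -0.07], [0.0064, 0.0125, -0.07], [0.0064, 0.0125, -0.07]], "rot": [[0, 0, 0], [0, 0, 0], [0, 0, 0], [0, 0, 0], [0, 0, 0], [0, 0, 0], [0, 0, 0], [0, 0, 0], [0, 0, 0], [0, 0, 0], [0, 0, 0]]}}

```text
time: 2.8
ee_pos: [0.5151, -0.0929, 0.0229]
eef_rot: [0.853, 0.522, 0.0, 0.0]
ft_force: [-0.1, 1.0, 0.0]
width: 0.0397
grip_force: 0.0
```

Run:
```python
from h import *
s=r.read_state(); print(s['time'],s['ee_pos'],s['ft_force'])
```

```text
2.8 [ 0.51506814 -0.09285138  0.02288733] [-0.11529418  1.00427584  0.00214333]
```

Request:
{"fn": "arm_command", "kwargs": {"xyz": [[0.0005, 0.0009, 0], [0.0009, 0.0018, 0], [0.0014, 0.0027, 0], [0.0018, 0.0036, 0], [0.0023, 0.0045, 0], [0.0027, 0.0053, 0]], "rot": [[0, 0, 0], [0, 0, 0], [0, 0, 0], [0, 0, 0], [0, 0, 0], [0, 0, 0]]}}

```text
time: 3.3
ee_pos: [0.5175, -0.0877, 0.0225]
eef_rot: [0.853, 0.522, 0.0, 0.0]
ft_force: [-0.0, -1.3, 0.5]
width: 0.04
grip_force: 0.7
```

Request:
{"fn": "arm_command", "kwargs": {"xyz": [[0.0005, 0.0009, 0], [0.0009, 0.0018, 0], [0.0014, 0.0027, 0]], "rot": [[0, 0, 0], [0, 0, 0], [0, 0, 0]]}}

```text
time: 3.55
ee_pos: [0.5189, -0.085, 0.0226]
eef_rot: [0.853, 0.522, 0.0, 0.0]
ft_force: [-1.1, -1.6, 0.4]
width: 0.0403
grip_force: 0.7
```

Request:
{"fn": "arm_command", "kwargs": {"xyz": [[0.0005, 0.0009, 0], [0.0009, 0.0018, 0], [0.0014, 0.0027, 0]], "rot": [[0, 0, 0], [0, 0, 0], [0, 0, 0]]}}

```text
time: 3.8
ee_pos: [0.5195, -0.0837, 0.0225]
eef_rot: [0.853, 0.521, -0.001, 0.0]
ft_force: [-5.4, -7.6, 5.0]
width: 0.0398
grip_force: 4.8
```

Request:
{"fn": "arm_command", "kwargs": {"xyz": [[0.0005, 0.0009, 0], [0.0009, 0.0018, 0], [0.0009, 0.0018, 0]], "rot": [[0, 0, 0], [0, 0, 0], [0, 0, 0]]}}

```text
time: 4.05
ee_pos: [0.5196, -0.0835, 0.0224]
eef_rot: [0.854, 0.521, -0.002, 0.001]
ft_force: [-8.5, -9.9, 7.0]
width: 0.0403
grip_force: 6.5
```

Request:
{"fn": "arm_command", "kwargs": {"xyz": [[-0.001, -0.002, 0], [-0.002, -0.004, 0], [-0.006, -0.012, 0], [-0.009, -0.018, 0], [-0.02, -0.03, 0.03], [-0.045, -0.04, 0.06], [-0.07, -0.04, 0.09], [-0.1, -0.04, 0.09], [-0.12, -0.03, 0.09], [-0.12, -0.03, 0.09]], "rot": [[0, 0, 0], [0, 0, 0], [0, 0, 0], [0, 0, 0], [0, 0, 0], [0, 0, -0.1], [0, 0, -0.2], [0, 0, -0.3], [0, 0, -0.4], [0, 0, -0.5]], "grip": 0.69}}

```text
time: 4.88
ee_pos: [0.3978, -0.1104, 0.1127]
eef_rot: [0.957, 0.292, -0.001, 0.001]
ft_force: [0.9, 0.2, -0.1]
width: 0.0595
grip_force: 0.0
```

```bash
cat >> h.py <<'E'
def tilefit():
    im=r.camera('top');hsv=cv2.cvtColor(im,cv2.COLOR_RGB2HSV)
    c=proj('top',[.55,-.03,.032]);x0,y0=int(c[0])-45,int(c[1])-45
    cr=cv2.resize(im[y0:y0+90,x0:x0+90],None,fx=8,fy=8,interpolation=cv2.INTER_CUBIC)
    cv2.imwrite('pics/fit.png',cr[:,:,::-1])
    h=cv2.cvtColor(cr,cv2.COLOR_RGB2HSV)
    m=((h[:,:,1]<40)&(h[:,:,2]>150)).astype(np.uint8)
    m=cv2.morphologyEx(m,cv2.MORPH_OPEN,np.ones((25,25)))
    n,l,st,ce=cv2.connectedComponentsWithStats(m)
    k=l[int((c[1]-y0)*8),int((c[0]-x0)*8)]
    cs,_=cv2.findContours((l==k).astype(np.uint8),0,2)
    p=cs[0][:,0].astype(float)
    W=np.array([plane('top',x0+(a+.5)/8-.5,y0+(b+.5)/8-.5,.032)[:2] for a,b in p])
    R=cv2.minAreaRect((W*1e4).astype(np.float32)); return R,cv2.boxPoints(R)/1e4,k
E
python3 - <<'E'
from h import *
np.set_printoptions(precision=4,suppress=True)
s=r.read_state(); print(s['time'],s['ee_pos'],s['eef_rot'],s['ft_force'])
print(tilefit())
E
```

```text
4.8833 [ 0.3978 -0.1104  0.1127] [ 0.9565  0.2916 -0.0006  0.0005] [ 0.9112  0.157  -0.0541]
(((5543.68896484375, -276.60107421875), (2311.41748046875, 2307.5029296875), 87.94316864013672), array([[ 0.4349, -0.139 ],
       [ 0.6655, -0.1473],
       [ 0.6738,  0.0837],
       [ 0.4432,  0.092 ]], dtype=float32), np.int32(1))
```

View pics/fit.png

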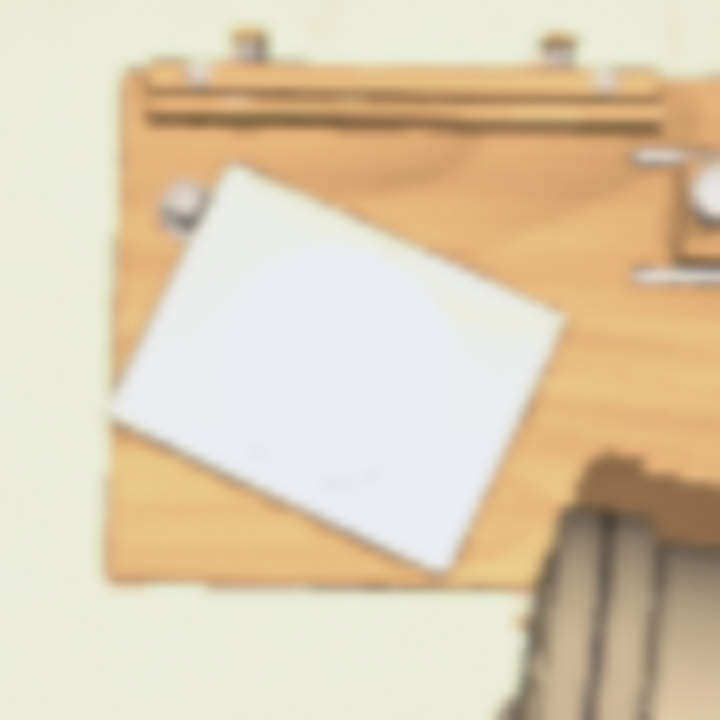

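The tile now bears on the peg at crop px (205,205). Its corners are FL (235,163), FR (568,317), NR (445,573) and NL (112,415).

Run:
```python
from h import *
np.set_printoptions(precision=4,suppress=True)
c=proj('top',[.55,-.03,.032]);x0,y0=int(c[0])-45,int(c[1])-45
P=lambda a,z:plane('top',x0+(a[0]+.5)/8-.5,y0+(a[1]+.5)/8-.5,z)[:2]
W=np.array([P(a,.032) for a in [(235,163),(568,317),(445,573),(112,415)]])
B=np.array([(.046,.06),(.046,-.06),(-.046,-.06),(-.046,.06)])
Wc=W-W.mean(0);th=np.arctan2((B[:,0]*Wc[:,1]-B[:,1]*Wc[:,0]).sum(),(B*Wc).sum())
print(W,th,W.mean(0))
# rail strip front top edge, left and right (z=.034)
p=[(147,110),(660,122)]
o=np.array([.5647,-.0618]);a=-.0476;R=np.array([[np.cos(a),-np.sin(a)],[np.sin(a),np.cos(a)]])
print('tile holder',th-a,R.T@(W.mean(0)-o)*1e3)
for q in p: print(R.T@(P(q,.034)-o)*1e3)
r_=o+R@[0.036,.088];print(r_)
```

```text
[[ 0.6175  0.0093]
 [ 0.5642 -0.0949]
 [ 0.4843 -0.0532]
 [ 0.5376  0.0502]] -0.47564484201682544 [ 0.5509 -0.0222]
tile holder -0.42804484201682547 [-15.6719  38.9277]
[ 65.9229 101.9344]
[ 64.0666 -61.7457]
[0.6048 0.0244]
```

Request:
{"fn": "arm_command", "kwargs": {"xyz": [[0, 0.03, 0], [0.01, 0.06, 0], [0.03, 0.09, 0], [0.05, 0.107, 0], [0.07, 0.107, -0.02], [0.07, 0.107, -0.05], [0.07, 0.107, -0.08], [0.07, 0.107, -0.09], [0.07, 0.107, -0.09]], "rot": [[0, 0, -0.11], [0, 0, -0.22], [0, 0, -0.33], [0, 0, -0.44], [0, 0, -0.55], [0, 0, -0.642], [0, 0, -0.642], [0, 0, -0.642], [0, 0, -0.642]], "grip": 0.685}}

```text
time: 5.68
ee_pos: [0.4694, -0.0036, 0.0204]
eef_rot: [1.0, -0.021, -0.002, -0.0]
ft_force: [0.2, 1.0, 0.6]
width: 0.0596
grip_force: 0.0
```

Run:
```python
from h import *
np.set_printoptions(precision=4,suppress=True)
s=r.read_state(); print(s['time'],s['ee_pos'],s['eef_rot'],s['ft_force'])
a=-.0476;R=np.array([[np.cos(a),-np.sin(a)],[np.sin(a),np.cos(a)]])
print(R.T@(s['ee_pos'][:2]-np.array([.5647,-.0618])), 2*np.arctan2(s['eef_rot'][1],s['eef_rot'][0]))
# path in holder -> world
for d in [(.01,0),(.02,-.01),(.03,-.018),(.04,-.023),(.05,-.026)]: print(d,R@d)
```

```text
5.6833 [ 0.4694 -0.0036  0.0204] [ 0.9998 -0.0209 -0.0024 -0.0005] [0.1537 0.9596 0.6422]
[-0.0979  0.0536] -0.04171134709410822
(0.01, 0) [ 0.01   -0.0005]
(0.02, -0.01) [ 0.0195 -0.0109]
(0.03, -0.018) [ 0.0291 -0.0194]
(0.04, -0.023) [ 0.0389 -0.0249]
(0.05, -0.026) [ 0.0487 -0.0283]
```

Request:
{"fn": "arm_command", "kwargs": {"xyz": [[0.003, 0, 0], [0.006, 0, 0], [0.009, -0.0004, 0], [0.0105, -0.0016, 0], [0.012, -0.0028, 0], [0.0136, -0.004, 0], [0.0152, -0.0052, 0], [0.0169, -0.0065, 0], [0.0186, -0.0079, 0]], "rot": [[0, 0, 0], [0, 0, 0], [0, 0, 0], [0, 0, 0], [0, 0, 0], [0, 0, 0], [0, 0, 0], [0, 0, 0], [0, 0, 0]]}}

```text
time: 6.43
ee_pos: [0.4898, -0.0117, 0.0225]
eef_rot: [1.0, -0.022, -0.0, 0.0]
ft_force: [-1.0, -0.3, -0.0]
width: 0.0595
grip_force: 0.7
```

Request:
{"fn": "arm_command", "kwargs": {"xyz": [[0.0016, -0.0012, 0], [0.0032, -0.0025, 0], [0.0048, -0.0038, 0], [0.0064, -0.005, 0], [0.008, -0.0062, 0], [0.0097, -0.0075, 0]], "rot": [[0, 0, 0], [0, 0, 0], [0, 0, 0], [0, 0, 0], [0, 0, 0], [0, 0, 0]]}}

```text
time: 6.93
ee_pos: [0.4996, -0.0191, 0.0225]
eef_rot: [1.0, -0.022, -0.0, 0.0]
ft_force: [-2.6, -0.6, -0.7]
width: 0.0597
grip_force: 0.7
```

Run:
```python
from h import *
np.set_printoptions(precision=4,suppress=True)
s=r.read_state(); print(s['time'],s['ee_pos'],s['eef_rot'],s['ft_force'])
im=r.camera('top');c=proj('top',[.55,-.03,.032]);x0,y0=int(c[0])-45,int(c[1])-45
cr=cv2.resize(im[y0:y0+90,x0:x0+90],None,fx=6,fy=6,interpolation=cv2.INTER_CUBIC)
cv2.imwrite('pics/t2.png',cr[:,:,::-1])
```

```text
6.9333 [ 0.4996 -0.0191  0.0225] [ 0.9998 -0.0221 -0.      0.0001] [-2.5767 -0.5751 -0.702 ]
```

View pics/t2.png

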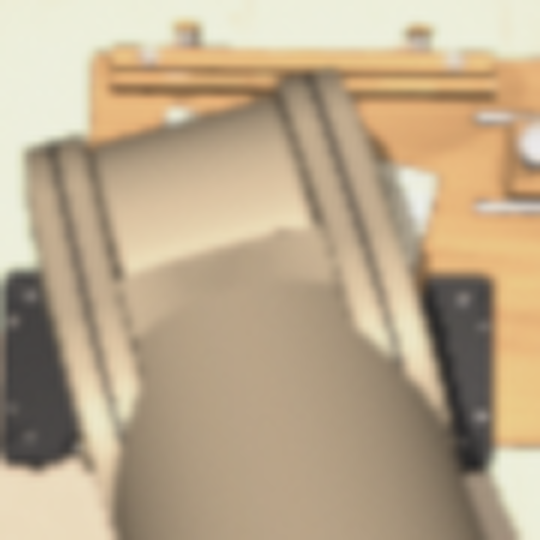

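Request:
{"fn": "arm_command", "kwargs": {"xyz": [[0.0014, -0.0009, 0], [0.0028, -0.0018, 0], [0.0042, -0.0027, 0], [0.0056, -0.0037, 0], [0.007, -0.0046, 0], [0.0084, -0.0055, 0], [0.0097, -0.0064, 0]], "rot": [[0, 0, 0], [0, 0, 0], [0, 0, 0], [0, 0, 0], [0, 0, 0], [0, 0, 0], [0, 0, 0]]}}

```text
time: 7.57
ee_pos: [0.5093, -0.0255, 0.0226]
eef_rot: [1.0, -0.022, -0.0, 0.0]
ft_force: [-1.3, -0.2, 0.0]
width: 0.0598
grip_force: 0.7
```

Request:
{"fn": "arm_command", "kwargs": {"xyz": [[0.001, -0.0006, 0], [0.002, -0.0011, 0], [0.003, -0.0017, 0], [0.004, -0.0022, 0], [0.005, -0.0028, 0]], "rot": [[0, 0, 0], [0, 0, 0], [0, 0, 0], [0, 0, 0], [0, 0, 0]]}}

```text
time: 7.98
ee_pos: [0.5143, -0.0282, 0.0226]
eef_rot: [1.0, -0.022, 0.0, 0.0]
ft_force: [-1.7, 0.1, -0.1]
width: 0.0594
grip_force: 0.7
```

Run:
```python
from h import *
np.set_printoptions(precision=4,suppress=True)
s=r.read_state(); print(s['time'],s['ee_pos'],s['eef_rot'],s['ft_force'])
a=-.0476;R=np.array([[np.cos(a),-np.sin(a)],[np.sin(a),np.cos(a)]])
print(R.T@(s['ee_pos'][:2]-np.array([.5647,-.0618])))
im=r.camera('top');c=proj('top',[.55,-.03,.032]);x0,y0=int(c[0])-45,int(c[1])-45
cr=cv2.resize(im[y0:y0+90,x0:x0+90],None,fx=6,fy=6,interpolation=cv2.INTER_CUBIC)
cv2.imwrite('pics/t3.png',cr[:,:,::-1])
```

```text
7.9833 [ 0.5143 -0.0282  0.0226] [ 0.9998 -0.0221  0.      0.    ] [-1.6922  0.0863 -0.1442]
[-0.052   0.0312]
```

View pics/t3.png

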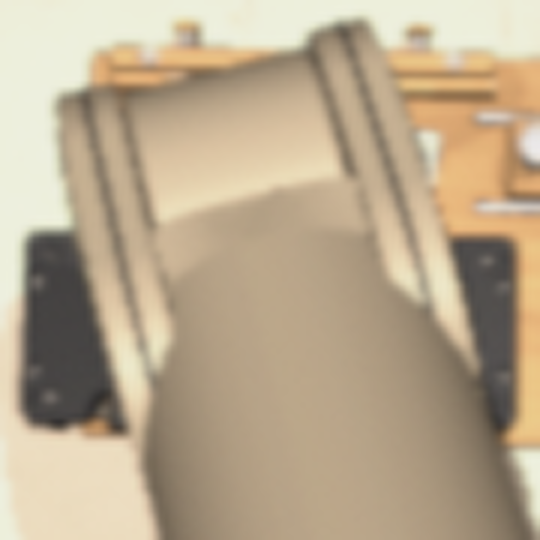

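Request:
{"fn": "arm_command", "kwargs": {"xyz": [[0.001, 0.0004, 0], [0.002, 0.0008, 0], [0.003, 0.0012, 0], [0.004, 0.0016, 0]], "rot": [[0, 0, 0], [0, 0, 0], [0, 0, 0], [0, 0, 0]]}}

```text
time: 8.37
ee_pos: [0.5183, -0.0265, 0.0226]
eef_rot: [1.0, -0.022, 0.0, 0.0]
ft_force: [-1.0, -0.5, -0.1]
width: 0.0593
grip_force: 0.8
```

Request:
{"fn": "arm_command", "kwargs": {"xyz": [[0.0007, 0.0004, 0], [0.0014, 0.0008, 0], [0.0021, 0.0012, 0], [0.0028, 0.0016, 0]], "rot": [[0, 0, 0], [0, 0, 0], [0, 0, 0], [0, 0, 0]]}}

```text
time: 8.7
ee_pos: [0.521, -0.025, 0.0225]
eef_rot: [1.0, -0.022, -0.0, 0.0]
ft_force: [-2.5, -0.3, -0.8]
width: 0.0597
grip_force: 0.9
```

Run:
```python
from h import *
im=r.camera('top');c=proj('top',[.57,-.04,.032]);x0,y0=int(c[0])-30,int(c[1])-30
cr=cv2.resize(im[y0:y0+60,x0:x0+60],(390,390),interpolation=cv2.INTER_CUBIC)
wr=cv2.resize(r.camera('wrist'),(410,308))
print(x0,y0)
cv2.imwrite('pics/t4.png',np.hstack([cr[:308],wr])[:,:,::-1])
```

```text
300 200
```

View pics/t4.png

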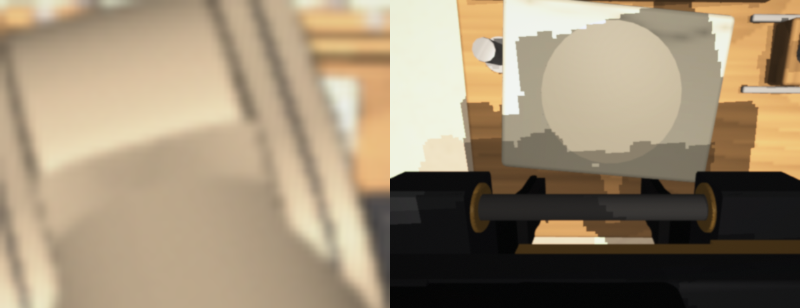

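Wrist view: the tile's near edge runs from (503,165) to (708,180), about 0.07 rad askew, and its left edge touches the peg at (487,50). I'll keep turning it.

Request:
{"fn": "arm_command", "kwargs": {"xyz": [[0.0007, 0.0004, 0], [0.0014, 0.0008, 0], [0.0021, 0.0011, 0], [0.0028, 0.0013, 0]], "rot": [[0, 0, 0], [0, 0, 0], [0, 0, 0], [0, 0, 0]]}}

```text
time: 9.13
ee_pos: [0.5238, -0.0237, 0.0226]
eef_rot: [1.0, -0.022, -0.0, 0.0]
ft_force: [-1.4, -0.6, -0.0]
width: 0.06
grip_force: 0.9
```

Request:
{"fn": "arm_command", "kwargs": {"xyz": [[0.0006, 0.0002, 0], [0.0012, 0.0003, 0], [0.0018, 0.0004, 0], [0.0024, 0.0005, 0]], "rot": [[0, 0, 0], [0, 0, 0], [0, 0, 0], [0, 0, 0]]}}

```text
time: 9.47
ee_pos: [0.5262, -0.0232, 0.0226]
eef_rot: [1.0, -0.022, -0.0, 0.0]
ft_force: [-2.0, -0.9, -1.0]
width: 0.0598
grip_force: 1.0
```

Request:
{"fn": "arm_command", "kwargs": {"xyz": [[0.0005, 0, 0], [0.001, 0, 0], [0.0015, 0, 0], [0.002, 0, 0]], "rot": [[0, 0, 0], [0, 0, 0], [0, 0, 0], [0, 0, 0]]}}

```text
time: 9.8
ee_pos: [0.5282, -0.0233, 0.0225]
eef_rot: [1.0, -0.022, -0.0, 0.0]
ft_force: [-1.9, -1.9, 0.1]
width: 0.0597
grip_force: 1.1
```

Request:
{"fn": "arm_command", "kwargs": {"xyz": [[0.0005, 0, 0], [0.001, 0, 0], [0.0015, 0, 0]], "rot": [[0, 0, 0], [0, 0, 0], [0, 0, 0]]}}

```text
time: 10.05
ee_pos: [0.5285, -0.0232, 0.0223]
eef_rot: [1.0, -0.022, -0.001, 0.0]
ft_force: [-9.0, 0.1, 5.0]
width: 0.0599
grip_force: 4.6
```

Request:
{"fn": "arm_command", "kwargs": {"xyz": [[0.0005, 0, 0], [0.001, 0, 0], [0.0015, 0, 0]], "rot": [[0, 0, 0], [0, 0, 0], [0, 0, 0]]}}

```text
time: 10.3
ee_pos: [0.5286, -0.0232, 0.022]
eef_rot: [1.0, -0.022, -0.003, 0.0]
ft_force: [-15.0, -0.1, 8.4]
width: 0.0598
grip_force: 7.3
```

Request:
{"fn": "arm_command", "kwargs": {"xyz": [[-0.0006, 0, 0], [-0.0009, 0, 0], [-0.0009, 0, 0], [-0.0009, 0, 0]], "rot": [[0, 0, 0], [0, 0, 0], [0, 0, 0], [0, 0, 0]]}}

```text
time: 10.63
ee_pos: [0.5284, -0.0232, 0.022]
eef_rot: [1.0, -0.022, -0.002, 0.0]
ft_force: [-9.2, -0.5, 3.0]
width: 0.0597
grip_force: 4.5
```

Request:
{"fn": "arm_command", "kwargs": {"xyz": [[0, 0, 0], [0, 0, 0], [0, 0, 0], [0, 0, 0], [0, 0, 0], [0, 0, 0], [0, 0, 0], [0, 0, 0], [0, 0, 0], [0, 0, 0], [0, 0, 0], [0, 0, 0], [0, 0, 0]], "rot": [[0, 0, 0], [0, 0, 0], [0, 0, 0], [0, 0, 0], [0, 0, 0], [0, 0, 0], [0, 0, 0], [0, 0, 0], [0, 0, 0], [0, 0, 0], [0, 0, 0], [0, 0, 0], [0, 0, 0]]}}

```text
time: 11.72
ee_pos: [0.5284, -0.0232, 0.022]
eef_rot: [1.0, -0.022, -0.002, 0.0]
ft_force: [-9.7, -0.7, 3.6]
width: 0.0596
grip_force: 4.5
```

Run:
```python
from h import *
im=r.camera('wrist')
cv2.imwrite('pics/w5.png',im[:,:,::-1])
s=r.read_state();a=-.0476;R=np.array([[np.cos(a),-np.sin(a)],[np.sin(a),np.cos(a)]])
print(s['time'],s['ft_force'],R.T@(s['ee_pos'][:2]-np.array([.5647,-.0618])))
```

```text
11.7667 [-9.02031129 -0.71881638  4.05598054] [-0.03802614  0.03687419]
```

View pics/w5.png

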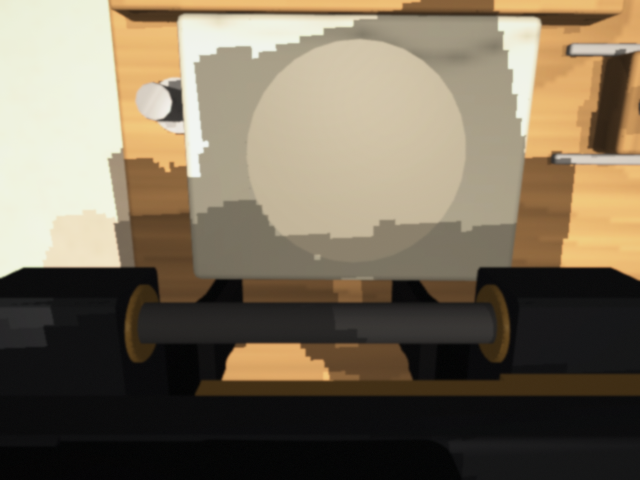

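Request:
{"fn": "arm_command", "kwargs": {"xyz": [[-0.002, 0, 0], [-0.006, 0, 0], [-0.015, 0, 0], [-0.02, 0, 0.03], [-0.02, -0.02, 0.07], [0.0, -0.05, 0.09], [0.02, -0.08, 0.09], [0.04, -0.11, 0.09], [0.055, -0.14, 0.09], [0.066, -0.156, 0.09], [0.066, -0.156, 0.09], [0.066, -0.156, 0.09]], "rot": [[0, 0, 0], [0, 0, 0], [0, 0, 0], [0, 0, 0], [0, 0, 0], [0, 0, 0], [0, 0, 0], [0, 0, 0], [0, 0, 0], [0, 0, 0], [0, 0, 0], [0, 0, 0]], "grip": 0}}

```text
time: 12.77
ee_pos: [0.5962, -0.1797, 0.1123]
eef_rot: [1.0, -0.023, 0.0, -0.0]
ft_force: [0.6, -0.0, -0.2]
width: 0.0006
grip_force: 0.0
```

Run:
```python
from h import *
np.set_printoptions(precision=4,suppress=True)
s=r.read_state();print(s['time'],s['ee_pos'],s['ft_force'],s['width'])
im=r.camera('wrist');cv2.imwrite('pics/w6.png',im[:,:,::-1])
print([(w('wrist',d['at']),d['conf']) for d in r.spot_point('keeper_knob','wrist')])
t=r.camera('top');c=proj('top',[.58,-.08,.032]);x0,y0=int(c[0])-40,int(c[1])-40
cr=cv2.resize(t[y0:y0+80,x0:x0+80],(400,400),interpolation=cv2.INTER_CUBIC)
print([(w('top',d['at']),d['conf']) for d in r.spot_point('keeper_knob','top')])
cv2.imwrite('pics/t6.png',np.hstack([cr[:300],cv2.resize(im,(400,300))])[:,:,::-1])
```

```text
12.7667 [ 0.5962 -0.1797  0.1123] [ 0.6166 -0.0079 -0.1917] 0.0006172567645948256
[(array([ 0.5948, -0.1374,  0.0618]), 0.97)]
[(array([ 0.5982, -0.1431,  0.0609]), 0.52)]
```

View pics/t6.png

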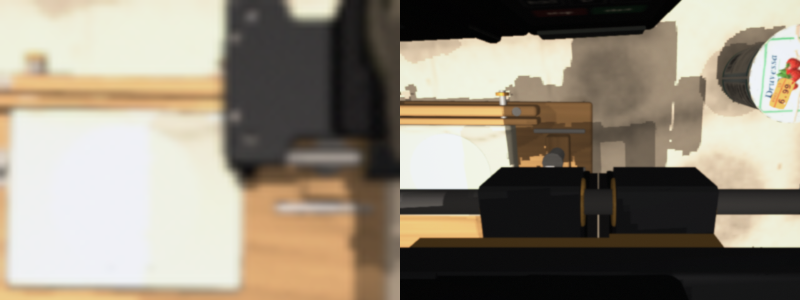

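Request:
{"fn": "arm_command", "kwargs": {"xyz": [[0, 0, -0.03], [0, 0, -0.06], [0, 0, -0.067], [0, 0, -0.067], [0.0002, 0.004, -0.067], [0.0004, 0.008, -0.067], [0.0005, 0.01, -0.067], [0.0006, 0.012, -0.067], [0.0007, 0.014, -0.067], [0.0008, 0.016, -0.067], [0.0009, 0.018, -0.067], [0.001, 0.02, -0.067]], "rot": [[0, 0, 0], [0, 0, 0], [0, 0, 0], [0, 0, 0], [0, 0, 0], [0, 0, 0], [0, 0, 0], [0, 0, 0], [0, 0, 0], [0, 0, 0], [0, 0, 0], [0, 0, 0]]}}

```text
time: 13.97
ee_pos: [0.5973, -0.1593, 0.0457]
eef_rot: [1.0, -0.022, 0.0, 0.0]
ft_force: [0.2, -2.9, 0.5]
width: 0.0008
grip_force: 1.5
```

Request:
{"fn": "arm_command", "kwargs": {"xyz": [[0.0001, 0.0015, 0], [0.0001, 0.003, 0], [0.0002, 0.0045, 0], [0.0003, 0.006, 0], [0.0004, 0.0075, 0]], "rot": [[0, 0, 0], [0, 0, 0], [0, 0, 0], [0, 0, 0], [0, 0, 0]]}}

```text
time: 14.38
ee_pos: [0.5977, -0.1519, 0.0456]
eef_rot: [1.0, -0.022, 0.0, 0.0]
ft_force: [0.9, -3.2, 0.1]
width: 0.0004
grip_force: 1.6
```

Request:
{"fn": "arm_command", "kwargs": {"xyz": [[0.0001, 0.0012, 0], [0.0001, 0.0024, 0], [0.0002, 0.0036, 0], [0.0002, 0.0048, 0], [0.0003, 0.006, 0], [0.0003, 0.007, 0], [0.0004, 0.008, 0]], "rot": [[0, 0, 0], [0, 0, 0], [0, 0, 0], [0, 0, 0], [0, 0, 0], [0, 0, 0], [0, 0, 0]]}}

```text
time: 14.97
ee_pos: [0.5981, -0.1436, 0.0456]
eef_rot: [1.0, -0.022, 0.0, 0.0]
ft_force: [0.1, -2.8, 2.9]
width: 0.0006
grip_force: 1.5
```

Request:
{"fn": "arm_command", "kwargs": {"xyz": [[0, 0.0006, 0], [0.0001, 0.0012, 0], [0.0001, 0.0018, 0], [0.0001, 0.0024, 0], [0.0001, 0.003, 0]], "rot": [[0, 0, 0], [0, 0, 0], [0, 0, 0], [0, 0, 0], [0, 0, 0]]}}

```text
time: 15.38
ee_pos: [0.5982, -0.1407, 0.0456]
eef_rot: [1.0, -0.022, 0.0, 0.0]
ft_force: [0.7, -3.0, 0.6]
width: 0.0003
grip_force: 1.5
```

Request:
{"fn": "arm_command", "kwargs": {"xyz": [[0, 0.0005, 0], [0, 0.001, 0], [0.0001, 0.0015, 0], [0.0001, 0.002, 0]], "rot": [[0, 0, 0], [0, 0, 0], [0, 0, 0], [0, 0, 0]]}}

```text
time: 15.72
ee_pos: [0.5983, -0.1387, 0.0456]
eef_rot: [1.0, -0.022, 0.0, 0.0]
ft_force: [1.0, -2.8, 1.4]
width: 0.0003
grip_force: 1.5
```

Request:
{"fn": "arm_command", "kwargs": {"xyz": [[0, 0.0005, 0], [0, 0.001, 0], [0.0001, 0.0015, 0]], "rot": [[0, 0, 0], [0, 0, 0], [0, 0, 0]]}}

```text
time: 15.97
ee_pos: [0.5984, -0.1371, 0.0456]
eef_rot: [1.0, -0.022, 0.0, 0.0]
ft_force: [-0.0, -3.5, 1.5]
width: 0.0006
grip_force: 1.5
```

Request:
{"fn": "arm_command", "kwargs": {"xyz": [[0, 0.0005, 0], [0, 0.001, 0]], "rot": [[0, 0, 0], [0, 0, 0]]}}

```text
time: 16.13
ee_pos: [0.5984, -0.1362, 0.0456]
eef_rot: [1.0, -0.022, 0.0, 0.0]
ft_force: [0.7, -3.0, 1.4]
width: 0.0002
grip_force: 1.5
```

Request:
{"fn": "arm_command", "kwargs": {"xyz": [[0, 0.0005, 0], [0, 0.001, 0]], "rot": [[0, 0, 0], [0, 0, 0]]}}

```text
time: 16.3
ee_pos: [0.5984, -0.1351, 0.0456]
eef_rot: [1.0, -0.022, 0.0, 0.0]
ft_force: [0.4, -3.6, 1.6]
width: 0.0004
grip_force: 1.5
```

Request:
{"fn": "arm_command", "kwargs": {"xyz": [[0, 0.0005, 0], [0, 0.001, 0]], "rot": [[0, 0, 0], [0, 0, 0]]}}

```text
time: 16.47
ee_pos: [0.5984, -0.1341, 0.0456]
eef_rot: [1.0, -0.022, 0.0, 0.0]
ft_force: [0.6, -3.2, 0.4]
width: 0.0001
grip_force: 1.5
```

Request:
{"fn": "arm_command", "kwargs": {"xyz": [[0, 0.0005, 0], [0, 0.001, 0]], "rot": [[0, 0, 0], [0, 0, 0]]}}

```text
time: 16.63
ee_pos: [0.5984, -0.1332, 0.0456]
eef_rot: [1.0, -0.022, 0.0, 0.0]
ft_force: [0.5, -3.1, 0.9]
width: 0.0004
grip_force: 1.5
```

Request:
{"fn": "arm_command", "kwargs": {"xyz": [[0, 0.0005, 0], [0, 0.001, 0]], "rot": [[0, 0, 0], [0, 0, 0]]}}

```text
time: 16.8
ee_pos: [0.5984, -0.1321, 0.0456]
eef_rot: [1.0, -0.022, 0.0, 0.0]
ft_force: [1.3, -2.8, 0.2]
width: 0.0002
grip_force: 1.5
```

Request:
{"fn": "arm_command", "kwargs": {"xyz": [[0, 0.0005, 0], [0, 0.001, 0]], "rot": [[0, 0, 0], [0, 0, 0]]}}

```text
time: 16.97
ee_pos: [0.5984, -0.1312, 0.0456]
eef_rot: [1.0, -0.022, 0.0, 0.0]
ft_force: [1.6, -3.6, 1.0]
width: 0.0003
grip_force: 1.5
```

Request:
{"fn": "arm_command", "kwargs": {"xyz": [[0, 0.0005, 0], [0, 0.001, 0]], "rot": [[0, 0, 0], [0, 0, 0]]}}

```text
time: 17.13
ee_pos: [0.5984, -0.1301, 0.0456]
eef_rot: [1.0, -0.022, 0.0, 0.0]
ft_force: [1.1, -3.5, -0.4]
width: 0.0006
grip_force: 1.5
```

Run:
```python
from h import *
np.set_printoptions(precision=4,suppress=True)
s=r.read_state();print(s['time'],s['ee_pos'],s['ft_force'],s['width'])
t=r.camera('top');c=proj('top',[.58,-.08,.032]);x0,y0=int(c[0])-40,int(c[1])-40
cr=cv2.resize(t[y0:y0+80,x0:x0+80],(400,400),interpolation=cv2.INTER_CUBIC)
im=r.camera('wrist')
cv2.imwrite('pics/t7.png',np.hstack([cr[:300],cv2.resize(im,(400,300))])[:,:,::-1])
```

```text
17.1333 [ 0.5984 -0.1301  0.0456] [ 1.0613 -3.4683 -0.4168] 0.0005549075747464003
```

View pics/t7.png

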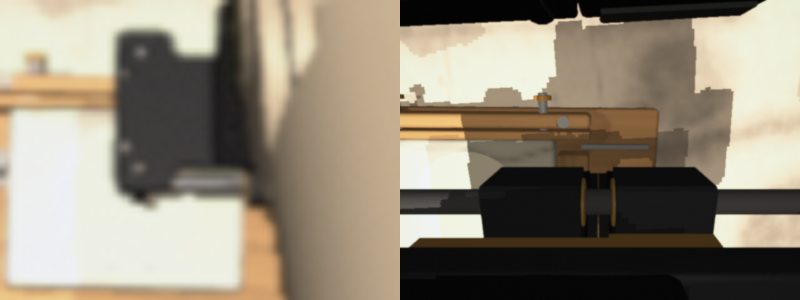

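The top crop shows the tile unmoved, with its right edge still at column 242. The gripper hides the keeper, so I'll go on by feel.

Request:
{"fn": "arm_command", "kwargs": {"xyz": [[0, 0.0005, 0], [0, 0.001, 0]], "rot": [[0, 0, 0], [0, 0, 0]]}}

```text
time: 17.4
ee_pos: [0.5983, -0.1292, 0.0455]
eef_rot: [1.0, -0.022, -0.0, 0.0]
ft_force: [1.0, -3.5, -0.2]
width: 0.0006
grip_force: 1.5
```

Request:
{"fn": "arm_command", "kwargs": {"xyz": [[0, 0.0005, 0], [0, 0.001, 0]], "rot": [[0, 0, 0], [0, 0, 0]]}}

```text
time: 17.57
ee_pos: [0.5984, -0.1287, 0.0456]
eef_rot: [1.0, -0.022, 0.0, 0.0]
ft_force: [1.9, -6.2, 0.7]
width: 0.0004
grip_force: 2.7
```

Request:
{"fn": "arm_command", "kwargs": {"xyz": [[0, 0.0004, 0], [0, 0.0004, 0]], "rot": [[0, 0, 0], [0, 0, 0]]}}

```text
time: 17.73
ee_pos: [0.5984, -0.1287, 0.0456]
eef_rot: [1.0, -0.022, 0.0, 0.001]
ft_force: [2.0, -5.1, -0.1]
width: 0.0005
grip_force: 2.7
```

Request:
{"fn": "arm_command", "kwargs": {"xyz": [[0, 0.0005, 0], [0, 0.0005, 0], [0, 0.0005, 0]], "rot": [[0, 0, 0], [0, 0, 0], [0, 0, 0]]}}

```text
time: 17.98
ee_pos: [0.5984, -0.1286, 0.0456]
eef_rot: [1.0, -0.023, 0.0, 0.001]
ft_force: [1.4, -6.2, -0.8]
width: 0.0006
grip_force: 3.2
```

Request:
{"fn": "arm_command", "kwargs": {"xyz": [[0, 0.0006, 0], [0, 0.0006, 0], [0, 0.0006, 0], [0, 0.0006, 0]], "rot": [[0, 0, 0], [0, 0, 0], [0, 0, 0], [0, 0, 0]]}}

```text
time: 18.32
ee_pos: [0.5983, -0.1285, 0.0456]
eef_rot: [1.0, -0.023, 0.0, 0.001]
ft_force: [1.9, -7.0, -0.8]
width: 0.0006
grip_force: 3.8
```

Request:
{"fn": "arm_command", "kwargs": {"xyz": [[0, -0.002, 0], [0, -0.006, 0], [-0.001, -0.015, 0], [-0.001, -0.025, 0], [-0.001, -0.03, 0.03], [-0.001, -0.04, 0.07], [-0.03, -0.06, 0.1], [-0.07, -0.09, 0.11], [-0.1, -0.12, 0.12], [-0.13, -0.15, 0.12], [-0.16, -0.18, 0.12], [-0.16, -0.18, 0.12]], "rot": [[0, 0, 0], [0, 0, 0], [0, 0, 0], [0, 0, 0], [0, 0, 0], [0, 0, 0], [0, 0, 0], [0, 0, 0], [0, 0, 0], [0, 0, 0], [0, 0, 0], [0, 0, 0]]}}

```text
time: 19.32
ee_pos: [0.4334, -0.3122, 0.1659]
eef_rot: [1.0, -0.026, -0.001, 0.001]
ft_force: [0.1, -0.1, 0.6]
width: 0.0004
grip_force: 0.0
```

Run:
```python
from h import *
np.set_printoptions(precision=4,suppress=True)
s=r.read_state();print(s['time'],s['ee_pos'],s['ft_force'])
a=-.0476;R=np.array([[np.cos(a),-np.sin(a)],[np.sin(a),np.cos(a)]]);o=np.array([.5647,-.0618])
im=r.camera('top');cv2.imwrite('pics/end.png',im[:,:,::-1])
for l in ['keeper_knob','tile','peg']:
    print(l,[(R.T@(w('top',d['at'])[:2]-o)*1e3,d['conf']) for d in r.spot_point(l,'top')[:1]])
# bright/unsaturated profile: tile edges along tile midlines
h=cv2.cvtColor(im,cv2.COLOR_RGB2HSV).astype(np.float32)
def samp(xh,yh):
    p=o+R@[xh,yh];u=proj('top',[p[0],p[1],.032]);return cv2.getRectSubPix(h[:,:,1].copy(),(1,1),(float(u[0]),float(u[1])))[0,0]
ys=np.arange(-.06,.1,.0005);xs=np.arange(-.06,.08,.0005)
def edges(v,c): 
    v=np.array(v);m=v<(np.median(v[np.abs(c-c.mean())<.03])+70); i=np.argmin(np.abs(c-.02 if len(c)>300 else c)); lo=i
    while m[lo]: lo-=1
    hi=i
    while m[hi]: hi+=1
    return c[lo]*1e3,c[hi]*1e3
for x in (-.015,.0,.02,.04): print('x',x,edges([samp(x,y) for y in ys],ys))
for y in (-.02,0,.03,.06): print('y',y,edges([samp(x,y) for x in xs],xs))
# knob top: find low-saturation blob near (37,-49) at z=.06
vals=[]
for y in np.arange(-.10,-.03,.002):
    p=o+R@[.037,y];u=proj('top',[p[0],p[1],.06]);vals.append((round(y*1e3),int(cv2.getRectSubPix(h[:,:,1].copy(),(1,1),(float(u[0]),float(u[1])))[0,0])))
print(vals)
```

```text
19.3167 [ 0.4334 -0.3122  0.1659] [ 0.071  -0.1379  0.5619]
keeper_knob [(array([ 38.4875, -48.3143]), 0.6)]
tile [(array([16.7715, 22.7875]), 0.63)]
peg [(array([41.01 , 87.607]), 0.59)]
x -0.015 (np.float64(-37.99999999999998), np.float64(84.50000000000013))
x 0.0 (np.float64(-38.49999999999998), np.float64(84.00000000000013))
x 0.02 (np.float64(-38.99999999999998), np.float64(84.50000000000013))
x 0.04 (np.float64(-59.0), np.float64(96.00000000000014))
y -0.02 (np.float64(-29.49999999999997), np.float64(65.00000000000011))
y 0 (np.float64(-29.49999999999997), np.float64(65.50000000000011))
y 0.03 (np.float64(-29.49999999999997), np.float64(65.00000000000011))
y 0.06 (np.float64(-28.99999999999997), np.float64(65.50000000000011))
[(-100, 120), (-98, 120), (-96, 119), (-94, 119), (-92, 119), (-90, 119), (-88, 118), (-86, 118), (-84, 118), (-82, 118), (-80, 118), (-78, 118), (-76, 118), (-74, 118), (-72, 118), (-70, 117), (-68, 117), (-66, 118), (-64, 118), (-62, 116), (-60, 112), (-58, 85), (-56, 45), (-54, 15), (-52, 2), (-50, 2), (-48, 2), (-46, 2), (-44, 7), (-42, 22), (-40, 50), (-38, 69), (-36, 49), (-34, 25), (-32, 8)]
```

```bash
python3 -c "
from bench import r
print(r.close_job())"
```

```text
the job is handed in; nothing more can be done
None
```

The job is handed in: the tile measures square, flush on the rail and seated at the peg, held there by the keeper at about 0.035 m travel; the rail press held about 9 N for over a second after briefly touching 15 N at the wrist, and the verdict was not shown.

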